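Screw the wide canister's lid down snug

TASK

The lid of the short, wide canister on the microwave cart is only loosely on. Take it by its grip bar and screw it down clockwise until it is snug on its gasket, with the bar about in line with the two ribs on the canister's sides, then let go. Do not overtighten it, and leave the tall canister's lid as it is.

Things in the scene. Friction and masses are not known exactly. Their poses are not given: they have to be found in the camera images.
- wide_run (a joint): How far the wide canister's lid has been run down its thread, rad; grows clockwise seen from above (tightening). Starts loose at 0.1 to 0.7 and stops at 1.20, where the lid meets its gasket. Light drag of 0.08 N m; the lid's height does not change.
- wide_squeeze (a joint): How far the lid has been turned on, same direction, after meeting the gasket, rad: 0 until wide_run is 1.20. Torque then jumps to 0.24 N m and rises 1.0 N m per rad. Snug: 0.05 to 0.40, best 0.22, where the bar points at the ribs; past 0.45 it is overtightened and spoilt. Let go beyond 0.24, it eases back to 0.24 and stays; below that it stays put.
- wide_grip (a point): Grip point on the lid axis of the white canister 104 mm wide, 80 mm high, stuck fast to the cart, with an upright rib on two opposite sides. Its wooden lid, 90 mm wide, 12 mm thick, carries an upright straight grip bar 54 mm long, 16 mm thick, 32 mm high (top 124 mm above the cart). Point 22 mm above the lid's flat top, 10 mm below the bar's top. Turns with the lid: x along the bar, z up.
- tall_bar_end (a point): The other canister, to be left alone: white too, 80 mm wide, 115 mm high, no ribs, stuck to the cart, with the same kind of wooden lid (66 mm wide) and grip bar, top 159 mm above the cart. The point lies in one end of its bar, 25 mm from the lid's axis along the point's x axis, 10 mm below the bar's top.

How it is judged:
By the outcome, as a careful person would: the job done as asked, in the order asked, and still so for the second after the job is handed in, with the robot touching nothing.
It also fails if it takes over 40 s, if anything falls off the work surface, if the arm or the gripper's body presses on something with over 40 N, if the wrist force passes 120 N, or if a joint passes its speed limit or range.

ROBOT

A 6-joint arm with a two-finger parallel gripper is mounted at the origin on the work surface. World frame = base frame: x ahead of the robot, y to its left, z up, the work surface at z = 0. Lengths are in m, angles in rad, forces in N, time in s.
With the tool pointing down it reaches from about 0.25 to 0.85 m from the base axis. Payload 12.5 kg.
Tool frame: the origin (TCP) lies between the finger pads; the fingertips stand env.tip_reach ahead of it and the grasp point (between the pads) lies 8 mm behind it (env.tip_reach is the distance from the TCP to the fingertips, in m); y points along the fingers, z is the direction in which the jaws open and shut, and the axes are right-handed (so a half turn about y gives the same grasp; the last joint's range is limited). The gripper opens to 93 mm and grips with 3 to 60 N. Pads are 15 mm wide; open, the fingers measure 128 mm over their backs; the gripper's body (75 mm by 188 mm) begins 65 mm behind the grasp point.
Start: joints at [-1.212, 0.351, 1.652, -0, 1.139, -0.085], TCP at [0.236, -0.497, 0.23] pointing down, gripper open.
Joint ranges: [-2.75, 2.75], [-0.79, 2.1], [0.01, 2.65], [-1.57, 4.71], [0.07, 3.14], [-2.87, 2.87]. Speed limits (rad/s): [2.22, 2.22, 2.79, 3.14, 3.14, 3.14].

INTERFACE

Orientations are given as a unit quaternion [w, x, y, z].
In Python, from cell import env, read_camera, calibration gives the robot as it stands.
- The arm moves only by the shell command python3 -m crank 'ROWS' [OPENING] [FORCE]. ROWS is a JSON object of lists of equal length, an entry for each row: "translation": the shift along the tool's x, y, z in mm, a list of three; "twist": the turn about the tool's y in rad. A call has 1 to 20 rows; each row shifts and turns the pose as measured when the row begins, along the tool's axes as they then stand; what a row does not reach is not made up. A row lasts 1/10 s, in which the tool goes at most 50 mm and 8.59 degrees, less where a joint would pass 70% of its speed; a pose out of reach is approached as far as the arm can. A call with a gripper value outside its range is refused whole. OPENING is the finger opening in mm, from 0 to 93, set as the call begins (- or left out, the last holds). The fingers move at their own pace and stop on an object; FORCE is the grip in N (left out, the last holds). Time passes only in rows, so rows that do not move let the fingers close. It gives the time, the measured TCP pose, the force and the opening at its end, in the units of the state.
- env.sense(): the state, without advancing time (a new reading comes with each control period).
- read_camera(name): name is "scene" or "top" or "wrist"; returns (picture, depth): 480x640x3 uint8, red, green, blue; 480x640 float32, m along the optical axis (not along the pixel's ray), 0 where there is no reading.
- calibration(name): a dict with "fx", "fy", "cx", "cy" (pixels), "position" and "orientation" of the camera in the world; the wrist camera has in their place "mount" (4x4, takes a point from camera to tool coordinates, whose origin is the TCP and whose axes are the tool frame's). Camera axes: x right, y down, z forward; pixel columns grow to the right and rows downward; lengths in m; the calibration is good to about 2 mm. A picture is of the moment at which its call begins: read the wrist's pose just before it. calibration takes no time and is no camera call.
- env.sign_off(): hands the job in, once; it reports no verdict.
The state is a dict: "clock": time; "q": joint angles; "qvel": joint speeds; "joint_torque": joint torques, N m; "ee_pos": TCP position; "ee_rot": TCP orientation; "ft_force": force on the tool from outside, world axes, zero at the start; "moment": the same for the moment, N m; "finger_gap": opening from 0.0 (shut) to 1.0 (fully open).
Only numpy, scipy, OpenCV 4.12 (cv2) and the standard library are available. Lean on these libraries where they do the work, as an engineer would, in place of code of your own. Each camera call takes 0.05 s, during which the arm holds its last target.

## Working session

There is one attempt and no reset: what is moved stays moved. The work goes in short steps, Python scripts to look and compute and a shell command to move; the robot and the scene stay as the last step left them, time stands still between calls to the robot, and variables do not carry over. Pictures are saved under pics/ and viewed, and the job is handed in when it is done.

```bash
ls; mkdir -p pics; python3 - <<'E'
from cell import env, read_camera, calibration
import cv2, numpy as np
print(env.sense(), env.tip_reach)
for n in ("scene","top","wrist"):
    p,d=read_camera(n); cv2.imwrite(f"pics/{n}0.png",p[:,:,::-1]); np.save(f"pics/{n}0.npy",d); print(n,calibration(n))
E
```

```text
pics
{'clock': 0.0, 'q': array([-1.21159110e+00,  3.51203093e-01,  1.65242992e+00, -2.01094765e-05,
        1.13910849e+00, -8.45673276e-02]), 'qvel': array([-1.23807661e-03,  1.05100974e-03,  2.87154869e-04, -4.10965522e-04,
       -5.25191872e-04, -1.98664405e-05]), 'joint_torque': array([ 4.54964684e-04, -4.97329938e+01, -2.85252911e+01,  6.99555804e-02,
        2.57851789e-02, -1.08305267e-04]), 'ee_pos': array([ 0.23605828, -0.49639273,  0.22911736]), 'ee_rot': array([ 0.1555539 , -0.1556779 ,  0.6901721 , -0.68936916]), 'ft_force': array([-0.21228491,  0.39048627,  0.42016203]), 'moment': array([-0.01954547,  0.00975278,  0.00461264]), 'finger_gap': 0.9997375498348307} 0.011
scene {'fx': 477.9141983053958, 'fy': 477.9141983053958, 'cx': 312.8405097598379, 'cy': 238.48468436739654, 'position': array([0.92735274, 0.33424539, 0.68272892]), 'orientation': array([-0.14418695,  0.40032082,  0.84335917, -0.32817478])}
top {'fx': 552.8115512299074, 'fy': 552.8115512299074, 'cx': 323.4722777592957, 'cy': 244.83621014689703, 'position': array([0.40169764, 0.04329028, 0.90590844]), 'orientation': array([ 0.06927968, -0.68578411,  0.72039546, -0.07701211])}
wrist {'fx': 350.20813912567587, 'fy': 350.20813912567587, 'cx': 314.51114094858303, 'cy': 233.5898233648373, 'mount': array([[-1.79483312e-03,  9.69967726e-01,  2.43227030e-01,
        -6.66702612e-02],
       [ 4.89707927e-04, -2.43226540e-01,  9.69969386e-01,
        -1.54420223e-01],
       [ 9.99998269e-01,  1.86004338e-03, -3.84498352e-05,
        -9.85524273e-04],
       [ 0.00000000e+00,  0.00000000e+00,  0.00000000e+00,
         1.00000000e+00]])}
```

View pics/scene0.png

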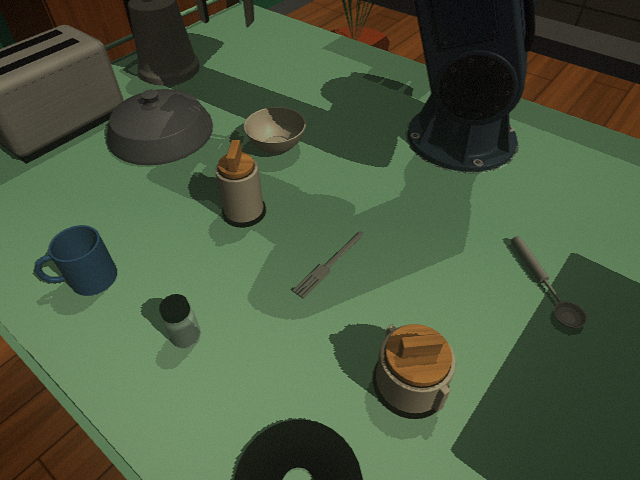

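View pics/top0.png

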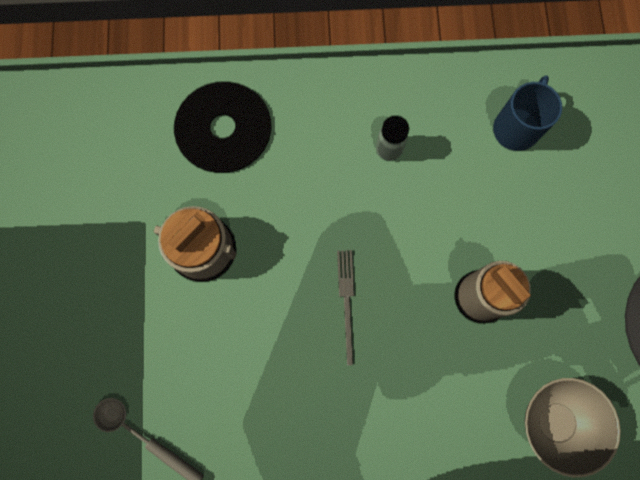

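View pics/wrist0.png

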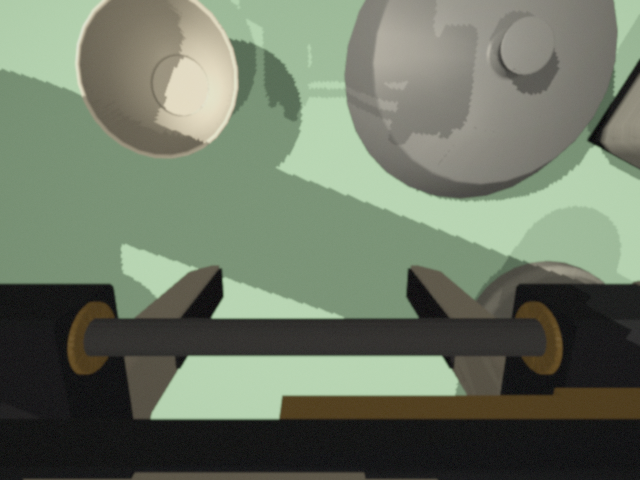

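The top view shows the wide canister's lid at about (192,237), with its bar running from (178,247) to (213,216) and ribs near (158,232) and (232,252). The tall canister is at about (505,287). Next I measure the lid axis, the bar and the ribs.

```bash
cat > h.py <<'E'
import numpy as np, cv2
from scipy.spatial.transform import Rotation as R
from cell import env, read_camera, calibration
def rot(q): return R.from_quat([q[1],q[2],q[3],q[0]]).as_matrix()
def campose(n,st=None):
    c=calibration(n)
    if n!="wrist": return c,rot(c["orientation"]),np.array(c["position"])
    T=rot(st["ee_rot"]); M=c["mount"]
    return c,T@M[:3,:3],T@M[:3,3]+st["ee_pos"]
def rays(n,uv,st=None):
    c,Rm,p=campose(n,st); uv=np.atleast_2d(uv)
    d=np.c_[(uv[:,0]-c["cx"])/c["fx"],(uv[:,1]-c["cy"])/c["fy"],np.ones(len(uv))]
    return p,d@Rm.T
def onplane(n,uv,z,st=None):
    p,d=rays(n,uv,st); return p+d*((z-p[2])/d[:,2])[:,None]
def cloud(n,dep,st=None):
    v,u=np.mgrid[:480,:640]; p,d=rays(n,np.c_[u.ravel(),v.ravel()],st)
    P=p+d*dep.ravel()[:,None]; P[dep.ravel()==0]=np.nan
    return P.reshape(480,640,3)
def wood(pic):
    h=cv2.cvtColor(pic,cv2.COLOR_RGB2HSV)
    return cv2.inRange(h,(5,100,60),(22,255,255))
E
cat > m.py <<'E'
from h import *
for n in ("top","scene"):
    pic=cv2.imread(f"pics/{n}0.png")[:,:,::-1].copy(); P=cloud(n,np.load(f"pics/{n}0.npy"))
    m=wood(pic)
    N,L,S,C=cv2.connectedComponentsWithStats(m)
    for i in range(1,N):
        if S[i,4]<500: continue
        q=P[L==i]; q=q[np.isfinite(q[:,0])]
        z=q[:,2]; med=np.median(q,0)
        if not(0.05<med[2]<.2): continue
        ztop=.124 if med[2]<.112 else .159
        bt=q[abs(z-ztop)<.006]; fl=q[abs(z-(ztop-.032))<.006]
        if len(bt)<20: continue
        (c,(w,h),a)=cv2.minAreaRect((bt[:,:2]*1000).astype(np.float32))
        e=np.linalg.eigh(np.cov(bt[:,:2].T))[1][:,1]
        cc,r=cv2.minEnclosingCircle((fl[:,:2]*1000).astype(np.float32))
        print(n,i,C[i],"bar rect",c,w,h,a,"pca ang",np.degrees(np.arctan2(e[1],e[0])),"barz",np.median(bt[:,2]),"lid circ",cc,r,"z",np.median(fl[:,2]))
E
python3 m.py
python3 - <<'E'
import cv2
a=cv2.imread('pics/top0.png')[190:300,130:260]; cv2.imwrite('pics/crop0.png',cv2.resize(a,None,fx=5,fy=5,interpolation=cv2.INTER_CUBIC))
E
```

```text
top 2 [189.585753   237.23228804] bar rect (595.0010986328125, 230.42222595214844) 16.521604537963867 53.20590591430664 45.23921585083008 pca ang 134.91313958241832 barz 0.12512951374948755 lid circ (595.2962646484375, 230.62664794921875) 45.13836669921875 z 0.09323867882365666
top 3 [504.95283549 286.76473891] bar rect (493.0077209472656, -224.3081817626953) 53.85519790649414 18.154109954833984 35.576778411865234 pca ang -145.06911779293628 barz 0.16010869409125922 lid circ (492.9263916015625, -225.02249145507812) 33.642845153808594 z 0.12828837136013116
scene 28 [235.9738041  161.67084282] bar rect (494.84124755859375, -223.9654998779297) 55.56269454956055 15.97899341583252 34.979095458984375 pca ang -145.70809915325768 barz 0.15906652617867 lid circ (492.3730773925781, -222.34335327148438) 34.90266799926758 z 0.12732488394054609
scene 30 [419.11404639 354.48002577] bar rect (596.39892578125, 230.88812255859375) 17.343502044677734 53.15877914428711 45.54166030883789 pca ang 134.79371140026177 barz 0.12393906539291044 lid circ (596.1434326171875, 230.91064453125) 45.21779251098633 z 0.09225835280123607
```

View pics/crop0.png

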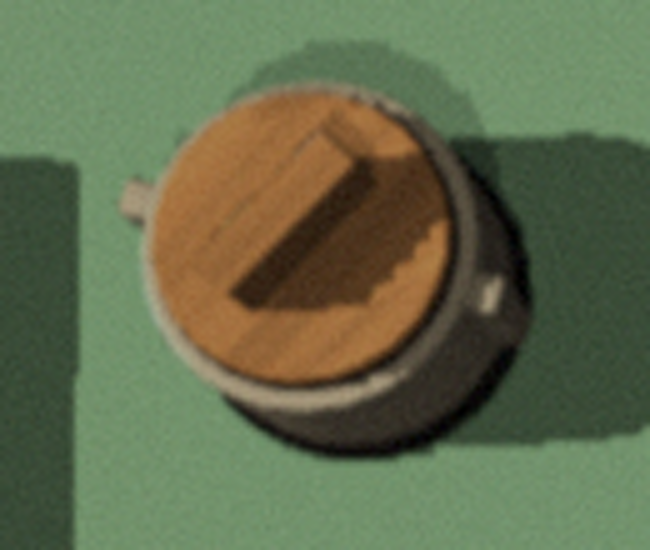

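```bash
python3 - <<'E'
from h import *
ax=np.array([.5956,.2307])
for n in ("top","scene"):
    P=cloud(n,np.load(f"pics/{n}0.npy"))
    d=P[...,:2]-ax; r=np.hypot(d[...,0],d[...,1])
    m=(r>.0545)&(r<.075)&(P[...,2]>.03)
    N,L,S,C=cv2.connectedComponentsWithStats(m.astype(np.uint8))
    for i in range(1,N):
        if S[i,4]<4: continue
        q=P[L==i]; dd=d[L==i]; mm=dd.mean(0)
        print(n,C[i],S[i,4],"ang",np.degrees(np.arctan2(mm[1],mm[0])),"r",r[L==i].min(),r[L==i].max(),"z",q[:,2].min(),q[:,2].max())
E
```

```text
top [156.17142857 229.4       ] 35 ang 73.08536025698938 r 0.0545011997671096 0.06017006796561022 z 0.05919527407054859 0.08169871044375476
top [230.11458333 251.10416667] 96 ang -109.45933623073907 r 0.05451499727730231 0.061976426807997045 z 0.030107897934395167 0.08081921666721725
scene [388.84782609 328.89130435] 46 ang -105.38789348739662 r 0.054598132076401545 0.060936395206116774 z 0.05537013295461124 0.08021303246065137
scene [441.85227273 397.41477273] 176 ang 69.08449887178556 r 0.054574298792644874 0.06152472151797269 z 0.030030433450221716 0.08002936453368181
```

```bash
cat > st.py <<'E'
from h import *
import sys
s=env.sense(); T=rot(s["ee_rot"]); np.set_printoptions(precision=4,suppress=True)
print("t",s["clock"],"pos",s["ee_pos"]*1000,"gap",s["finger_gap"]*93,"f",s["ft_force"],"m",s["moment"])
print("q",s["q"]); print("T cols x,y,z\n",T)
xa=np.degrees(np.arctan2(T[1,0],T[0,0])); print("x axis yaw",xa)
if len(sys.argv)>1:
    g=np.array([float(v) for v in sys.argv[1:4]])
    print("tool shift mm",T.T@(g-s["ee_pos"]*1000))
    if len(sys.argv)>4:
        for k in (0,180):
            print("twist", np.radians((xa-float(sys.argv[4])-k+180)%360-180))
E
python3 st.py 595.6 230.7 230 135
```

```text
t 0.15 pos [ 236.094  -496.4882  229.2462] gap 92.85726611211629 f [ 0.9801 -0.4548 -0.3909] m [-0.001  -0.0046 -0.0475]
q [-1.2116  0.3511  1.6522  0.      1.1391 -0.0846]
T cols x,y,z
 [[-0.9031 -0.0003  0.4293]
 [-0.4293  0.0008 -0.9031]
 [-0.0001 -1.     -0.0008]]
x axis yaw -154.57452675070041
tool shift mm [-636.8945   -0.2911 -502.4073]
twist 1.2291563854754666
twist -1.9124362681143265
```

```bash
python3 -m crank '{"translation":[[-37,0,-29],[-37,0,-29],[-37,0,-29],[-37,0,-29],[-37,0,-29],[-37,0,-29],[-37,0,-29],[-37,0,-29],[-37,0,-29],[-37,0,-29],[-37,0,-29],[-37,0,-29],[-37,0,-29],[-37,0,-29],[-37,0,-29]],"twist":[0,0,0,0,0,0,0,0,0,0,0,0,0,0,0]}' 93 60; python3 st.py 595.6 230.7 230 135
```

```text
clock: 1.65
ee_pos: [0.5593, 0.1561, 0.2282]
ee_rot: [0.153, -0.153, 0.69, -0.69]
ft_force: [0.7, -1.0, -0.1]
finger_gap: 1.0
t 1.65 pos [559.2877 156.1459 228.1772] gap 92.9659134953606 f [ 0.7383 -0.9506 -0.1057] m [-0.0013 -0.0197 -0.0287]
q [0.192  0.4078 1.5717 0.0003 1.1622 1.3267]
T cols x,y,z
 [[-0.9065 -0.0001  0.4222]
 [-0.4222  0.0003 -0.9065]
 [ 0.     -1.     -0.0003]]
x axis yaw -155.02409648447835
tool shift mm [-64.3961  -1.8072 -52.2504]
twist 1.2213099134037273
twist -1.9202827401860658
```

```bash
python3 -m crank '{"translation":[[0,0,0],[0,0,0],[0,0,0],[0,0,0],[0,0,0],[0,0,0],[0,0,0],[0,0,0],[0,0,0],[0,0,0],[0,0,0],[0,0,0],[0,0,0]],"twist":[-0.147,-0.147,-0.147,-0.147,-0.147,-0.147,-0.147,-0.147,-0.147,-0.147,-0.147,-0.147,-0.147]}'; python3 st.py 595.6 230.7 230 135
```

```text
clock: 2.95
ee_pos: [0.5588, 0.1626, 0.2232]
ee_rot: [-0.656, 0.659, -0.263, 0.258]
ft_force: [0.4, 0.4, 0.1]
finger_gap: 1.001
t 2.95 pos [558.7811 162.6437 223.2204] gap 93.12947797728972 f [0.3619 0.4094 0.1039] m [-0.0079 -0.1556 -0.0069]
q [ 0.2028  0.4187  1.5681  0.0012  1.1624 -0.6153]
T cols x,y,z
 [[ 0.7294 -0.0077  0.684 ]
 [-0.684  -0.0005  0.7295]
 [-0.0053 -1.     -0.0056]]
x axis yaw -43.15938870487659
tool shift mm [-19.7305  -7.0957  74.7904]
twist -3.1094679262404927
twist 0.032124727349300046
```

```bash
python3 -m crank '{"translation":[[-10,0,37],[-10,0,37],[0,0,0]],"twist":[0.03,0,0]}'; python3 st.py 595.6 230.7 106 135; python3 - <<'E'
from h import *
s=env.sense(); pic,d=read_camera("wrist"); cv2.imwrite("pics/w1.png",pic[:,:,::-1]); np.save("pics/w1.npy",d)
P=cloud("wrist",d,s); m=wood(pic)>0
q=P[m]; bt=q[abs(q[:,2]-.124)<.005]; fl=q[abs(q[:,2]-.092)<.005]
print(len(bt),len(fl))
if len(bt)>20:
    e=np.linalg.eigh(np.cov(bt[:,:2].T))[1][:,1]
    print(cv2.minAreaRect((bt[:,:2]*1000).astype(np.float32)),np.degrees(np.arctan2(e[1],e[0])))
E
```

```text
clock: 3.25
ee_pos: [0.5963, 0.2311, 0.2223]
ee_rot: [-0.653, 0.656, -0.271, 0.265]
ft_force: [-0.7, 0.5, -0.2]
finger_gap: 1.003
t 3.25 pos [596.2907 231.1126 222.3125] gap 93.26274784474461 f [-0.6973  0.4959 -0.1792] m [-0.0355 -0.0965  0.0049]
q [ 0.2963  0.5252  1.4034  0.0018  1.2219 -0.4976]
T cols x,y,z
 [[ 0.7126 -0.009   0.7015]
 [-0.7016 -0.001   0.7126]
 [-0.0058 -1.     -0.007 ]]
x axis yaw -44.5544644045768
tool shift mm [  0.4662 116.3144   0.0362]
twist -3.133816590514825
twist 0.007776063074967632
1462 7041
((595.3988037109375, 233.1206512451172), (15.548601150512695, 54.11749267578125), 45.11537170410156) 135.47207850737593
```

View pics/w1.png

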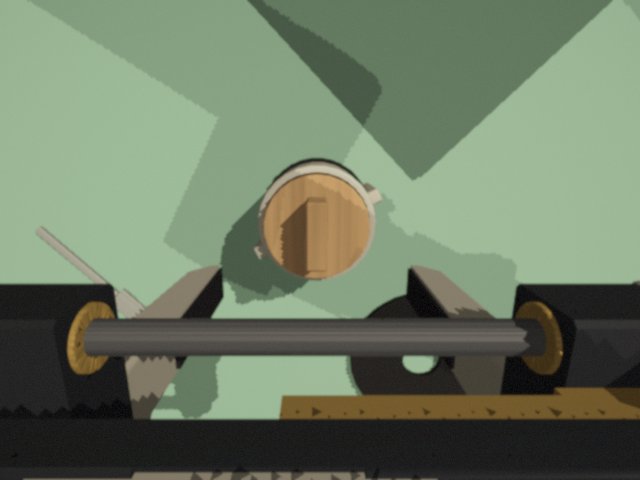

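The wrist view shows the bar at about (317,235), upright in the picture and centred between the fingers. The wrist and top measurements agree within 3 mm and 0.5°, so I'm going down.

```bash
python3 -m crank '{"translation":[[0,30,0],[0,30,0],[0,30,0],[0,10,0],[0,0,0]],"twist":[0,0,0,0,0]}'; python3 st.py 595.6 231.2 107 135
```

```text
clock: 3.8
ee_pos: [0.5936, 0.2265, 0.1199]
ee_rot: [-0.652, 0.656, -0.271, 0.266]
ft_force: [0.8, -0.5, 0.3]
finger_gap: 1.003
t 3.8 pos [593.5632 226.529  119.9481] gap 93.25566223290924 f [ 0.8434 -0.5157  0.2758] m [-0.0179 -0.1354  0.0109]
q [ 0.2911  0.6284  1.5006  0.0005  1.0224 -0.5008]
T cols x,y,z
 [[ 0.7115 -0.0096  0.7026]
 [-0.7027 -0.0024  0.7115]
 [-0.0051 -1.     -0.0084]]
x axis yaw -44.64331315628955
tool shift mm [-1.767  12.9166  4.864 ]
twist -3.1353672937684993
twist 0.006225359821294009
```

```bash
python3 -m crank '{"translation":[[-1,4,4],[-1,8,1],[0,0,0]],"twist":[0.006,0,0]}'; python3 st.py 595.6 231.2 107 135
```

```text
clock: 4.1
ee_pos: [0.597, 0.2316, 0.1103]
ee_rot: [-0.652, 0.654, -0.273, 0.269]
ft_force: [-1.0, 0.1, -0.1]
finger_gap: 1.0
t 4.1 pos [596.9849 231.6378 110.3326] gap 92.95515986208257 f [-0.9932  0.1142 -0.0939] m [ 0.0124 -0.0855 -0.077 ]
q [ 0.2973  0.6469  1.4942  0.0005  1.0064 -0.4873]
T cols x,y,z
 [[ 0.7063 -0.0058  0.7079]
 [-0.7079 -0.0013  0.7063]
 [-0.0032 -1.     -0.0051]]
x axis yaw -45.063393755100925
tool shift mm [-0.6576  3.3412 -1.2726]
twist 3.140486223838079
twist -0.00110642975171447
```

```bash
python3 -m crank '{"translation":[[-0.6,2.5,-1],[0,0,0]],"twist":[0,0]}'; python3 st.py 595.6 231.2 107 135; python3 -m crank '{"translation":[[0,0,0],[0,0,0],[0,0,0],[0,0,0],[0,0,0],[0,0,0],[0,0,0],[0,0,0],[0,0,0],[0,0,0]],"twist":[0,0,0,0,0,0,0,0,0,0]}' 0 55;  python3 st.py 595.6 231.2 107 135
```

```text
clock: 4.3
ee_pos: [0.5963, 0.2316, 0.1087]
ee_rot: [-0.652, 0.654, -0.272, 0.27]
ft_force: [-0.8, -0.2, -1.4]
finger_gap: 1.002
t 4.3 pos [596.258  231.6319 108.7289] gap 93.15637541821013 f [-0.8434 -0.1996 -1.3963] m [-0.0665 -0.1108 -0.0087]
q [ 0.2976  0.6471  1.4985  0.0005  1.0002 -0.4873]
T cols x,y,z
 [[ 0.7065 -0.0042  0.7077]
 [-0.7077 -0.0008  0.7066]
 [-0.0024 -1.     -0.0036]]
x axis yaw -45.045203443688365
tool shift mm [-0.1552  1.732  -0.7647]
twist 3.1408037046641915
twist -0.0007889489256018195
clock: 5.3
ee_pos: [0.5966, 0.2317, 0.1096]
ee_rot: [-0.653, 0.654, -0.272, 0.27]
ft_force: [-0.5, 0.2, -0.7]
finger_gap: 0.193
t 5.3 pos [596.5956 231.6936 109.5893] gap 17.975728231250613 f [-0.543   0.1757 -0.6561] m [-0.0063 -0.1502 -0.0033]
q [ 0.2975  0.6461  1.498   0.0005  1.0006 -0.4874]
T cols x,y,z
 [[ 0.7066 -0.0031  0.7076]
 [-0.7076 -0.0005  0.7066]
 [-0.0018 -1.     -0.0025]]
x axis yaw -45.04237836396553
tool shift mm [-0.3495  2.5926 -1.0467]
twist 3.140853011606986
twist -0.0007396419828074372
```

```bash
python3 -m crank '{"translation":[[0,0,0],[0,0,0],[0,0,0],[0,0,0],[0,0,0]],"twist":[0,0,0.04,0.06,0]}';  python3 st.py 595.6 231.2 107 135
```

```text
clock: 5.8
ee_pos: [0.5965, 0.2316, 0.1096]
ee_rot: [-0.638, 0.639, -0.305, 0.303]
ft_force: [-0.7, 0.1, -0.0]
finger_gap: 0.167
t 5.8 pos [596.5308 231.6326 109.6347] gap 15.535266285798059 f [-0.7044  0.1269 -0.0495] m [-0.051  -0.191  -0.0645]
q [ 0.2975  0.6459  1.4981  0.0003  1.0008 -0.3847]
T cols x,y,z
 [[ 0.6304 -0.0031  0.7763]
 [-0.7763 -0.0007  0.6304]
 [-0.0015 -1.     -0.0029]]
x axis yaw -50.92024698090912
tool shift mm [-0.2471  2.6379 -0.9877]
twist 3.0382648512416743
twist -0.10332780234811864
```

Gripped at about 16 mm, and the lid turns with light drag and very small side forces. Next I run most of the thread down.

```bash
python3 -m crank '{"translation":[[0,0,0],[0,0,0],[0,0,0],[0,0,0],[0,0,0],[0,0,0],[0,0,0],[0,0,0]],"twist":[0.1,0.1,0.1,0.1,0.1,0.1,0.05,0]}';  python3 st.py 595.6 231.2 107 135
python3 - <<'E'
import cv2
from cell import read_camera
p,_=read_camera("scene"); cv2.imwrite("pics/s2.png",p[:,:,::-1])
E
```

```text
clock: 6.6
ee_pos: [0.5962, 0.2315, 0.1096]
ee_rot: [-0.504, 0.506, -0.495, 0.494]
ft_force: [0.6, -0.8, 0.8]
finger_gap: 0.17
t 6.6 pos [596.2346 231.5074 109.629 ] gap 15.826655606104017 f [ 0.6478 -0.7602  0.82  ] m [-0.0265 -0.0565 -0.0866]
q [0.2976 0.6458 1.4984 0.0001 1.0013 0.2767]
T cols x,y,z
 [[ 0.0208 -0.0038  0.9998]
 [-0.9998 -0.0011  0.0208]
 [ 0.001  -1.     -0.0038]]
x axis yaw -88.80767443058478
tool shift mm [ 0.2915  2.6317 -0.6309]
twist 2.3770044971343567
twist -0.7645881564554363
```

View pics/s2.png

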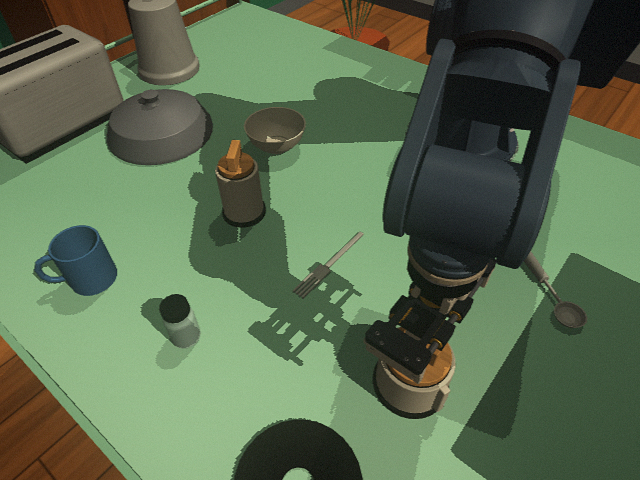

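The scene view shows the gripper on the wide lid at about (420,350), with the tall lid untouched. From here I turn in small steps and watch the moment for the gasket.

```bash
for i in 1; do python3 -m crank '{"translation":[[0,0,0],[0,0,0]],"twist":[0.04,0]}' >/dev/null; python3 st.py|egrep 't |yaw'; python3 -m crank '{"translation":[[0,0,0],[0,0,0]],"twist":[0.04,0]}'>/dev/null; python3 st.py|egrep 't |yaw';python3 -m crank '{"translation":[[0,0,0],[0,0,0]],"twist":[0.04,0]}'>/dev/null; python3 st.py|egrep 't |yaw';python3 -m crank '{"translation":[[0,0,0],[0,0,0]],"twist":[0.03,0]}'>/dev/null; python3 st.py|egrep 't |yaw'; done
```

```text
t 6.85 pos [596.2023 231.5041 109.6244] gap 15.47080739052452 f [-0.2356 -0.5509  0.2245] m [-0.0178 -0.0503 -0.0914]
x axis yaw -90.7831838880602
t 7.05 pos [596.196  231.4967 109.6481] gap 15.648382892692005 f [-0.5859  0.7134  0.1057] m [-0.0724 -0.0846 -0.0895]
x axis yaw -92.81789839882286
t 7.25 pos [596.1285 231.5066 109.613 ] gap 15.514120264714375 f [-0.8291 -0.0581 -0.264 ] m [-0.0695 -0.043  -0.0365]
x axis yaw -94.8375649746394
t 7.45 pos [596.1555 231.4592 109.6037] gap 15.412628665298366 f [-0.5072  0.9411  1.0609] m [-0.0482 -0.0883  0.0857]
x axis yaw -96.43589372850901
```

```bash
python3 -m crank '{"translation":[[0,0,0],[0,0,0]],"twist":[0.04,0]}' >/dev/null; python3 st.py|egrep 't |yaw'; python3 -m crank '{"translation":[[0,0,0],[0,0,0]],"twist":[0.04,0]}'>/dev/null; python3 st.py|egrep 't |yaw';python3 -m crank '{"translation":[[0,0,0],[0,0,0]],"twist":[0.04,0]}'>/dev/null; python3 st.py|egrep 't |yaw';python3 -m crank '{"translation":[[0,0,0],[0,0,0]],"twist":[0.04,0]}'>/dev/null; python3 st.py|egrep 't |yaw'; python3 - <<'E'
from h import *
for n in("top","wrist"):
    p,_=read_camera(n); cv2.imwrite(f"pics/{n}3.png",p[:,:,::-1])
E
```

```text
t 7.65 pos [596.1572 231.4797 109.6371] gap 15.501434014161067 f [-0.3777 -0.2349  0.128 ] m [ 0.0177 -0.1051  0.1098]
x axis yaw -98.62713994243349
t 7.85 pos [596.1237 231.5135 109.6151] gap 15.653703928328243 f [-0.174  -0.035   0.9344] m [-0.0907 -0.0068  0.1374]
x axis yaw -100.74660598950595
t 8.05 pos [596.1069 231.512  109.6011] gap 15.59714956631487 f [-0.4776 -0.4961  0.5693] m [-0.0302 -0.0894  0.1648]
x axis yaw -102.81298407824269
t 8.25 pos [596.0737 231.5091 109.5806] gap 15.886144773126603 f [-0.5898  0.6659  1.5006] m [-0.0422 -0.0298  0.2133]
x axis yaw -104.84943939947577
```

View pics/top3.png

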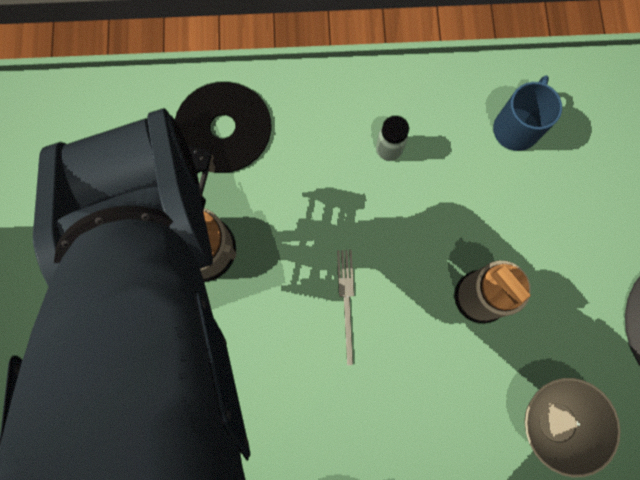

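View pics/wrist3.png

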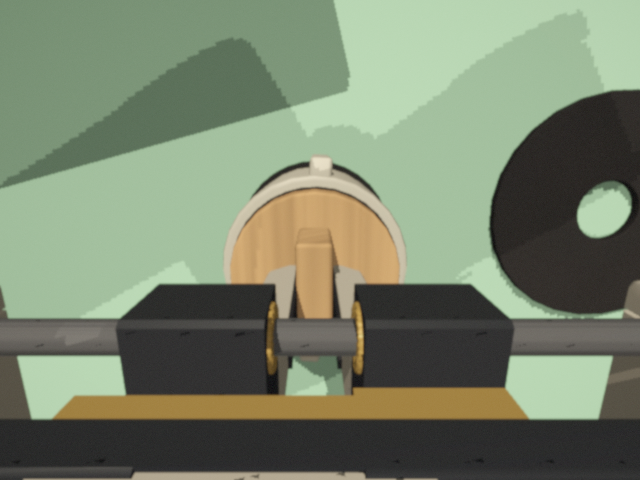

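The wrist view shows the bar at (314,265), gripped square, and the near rib at (321,165), slightly clockwise of the bar. The moment stepped up by 0.16 N m between −95° and −96°, which is the gasket. It has climbed at about 1 N m/rad since then, so squeeze is about 0.16. I check the rib angle from this view.

```bash
python3 - <<'E'
from h import *
s=env.sense(); ax=np.array([.5961,.2315])
pic,d=read_camera("wrist"); P=cloud("wrist",d,s)
dd=P[...,:2]-ax; r=np.hypot(*np.moveaxis(dd,-1,0))
m=(r>.055)&(r<.075)&(P[...,2]>.05)&(P[...,2]<.088)
N,L,S,C=cv2.connectedComponentsWithStats(m.astype(np.uint8))
for i in range(1,N):
    if S[i,4]>8:
        a=dd[L==i].mean(0); print(C[i],S[i,4],np.degrees(np.arctan2(a[1],a[0])))
# bar-ness: bar top in wrist
q=P[(wood(pic)>0)]; b=q[abs(q[:,2]-.124)<.004]
e=np.linalg.eigh(np.cov(b[:,:2].T))[1][:,1]
print(len(b),b.mean(0),np.degrees(np.arctan2(e[1],e[0])))
print(onplane("wrist",[[321,160],[315,232]],.08,s))
E
```

```text
[320.3897281  163.24773414] 331 73.1966980197631
[309.13265306 358.21428571] 98 -108.9225985774432
2796 [0.59823535 0.24332357 0.12318127] 76.302526493209
[[0.61378136 0.28937884 0.08      ]
 [0.60111904 0.25325724 0.08      ]]
```

```bash
python3 -m crank '{"translation":[[0,0,0],[0,0,0],[0,0,0]],"twist":[0.05,0,0]}' >/dev/null; python3 st.py|egrep 't |yaw'
```

```text
t 8.7 pos [596.0521 231.5277 109.6351] gap 15.419051758068543 f [-0.2449 -0.5334  1.2352] m [-0.0477 -0.0194  0.257 ]
x axis yaw -107.48170954652149
```

Squeeze is about 0.2 and the bar is within 1° of the ribs, so I release and retreat straight up.

```bash
python3 -m crank '{"translation":[[0,0,0],[0,0,0],[0,0,0],[0,0,0],[0,0,0],[0,0,0]],"twist":[0,0,0,0,0,0]}' 60; python3 -m crank '{"translation":[[0,-10,0],[0,-30,0],[0,-30,0],[0,-30,0],[0,-30,0],[0,0,0]],"twist":[0,0,0,0,0,0]}'; python3 st.py | egrep 't |yaw'
cat > c.py <<'E'
from h import *
s=env.sense(); ax=np.array([.5959,.2312])
pic,d=read_camera("wrist"); cv2.imwrite("pics/w4.png",pic[:,:,::-1]); P=cloud("wrist",d,s)
q=P[(wood(pic)>0)]; b=q[abs(q[:,2]-.124)<.005]
e=np.linalg.eigh(np.cov(b[:,:2].T))[1][:,1]
print(len(b),cv2.minAreaRect((b[:,:2]*1000).astype(np.float32)),np.degrees(np.arctan2(e[1],e[0])))
dd=P[...,:2]-ax; r=np.hypot(*np.moveaxis(dd,-1,0))
m=(r>.055)&(r<.075)&(P[...,2]>.05)&(P[...,2]<.088)
N,L,S,C=cv2.connectedComponentsWithStats(m.astype(np.uint8))
for i in range(1,N):
    if S[i,4]>8:
        a=dd[L==i].mean(0); print(C[i],S[i,4],np.degrees(np.arctan2(a[1],a[0])))
E
python3 c.py
```

```text
clock: 9.3
ee_pos: [0.5962, 0.2316, 0.1096]
ee_rot: [0.418, -0.42, 0.57, -0.569]
ft_force: [-0.2, -0.4, 0.1]
finger_gap: 0.622
clock: 9.9
ee_pos: [0.5965, 0.2317, 0.2477]
ee_rot: [0.418, -0.42, 0.57, -0.569]
ft_force: [0.4, 0.4, -0.6]
finger_gap: 0.645
t 9.9 pos [596.5263 231.6541 247.7003] gap 59.97254100795081 f [ 0.383   0.3579 -0.5613] m [-0.038  -0.0555 -0.0551]
x axis yaw -107.35031654148496
1243 ((595.4108276367188, 232.88888549804688), (54.31746292114258, 15.973042488098145), 73.2391128540039) 73.56853281404939
[315.01769912 156.0619469 ] 113 73.23575240603199
[313.23684211 275.78947368] 38 -109.48619496691428
```

View pics/w4.png

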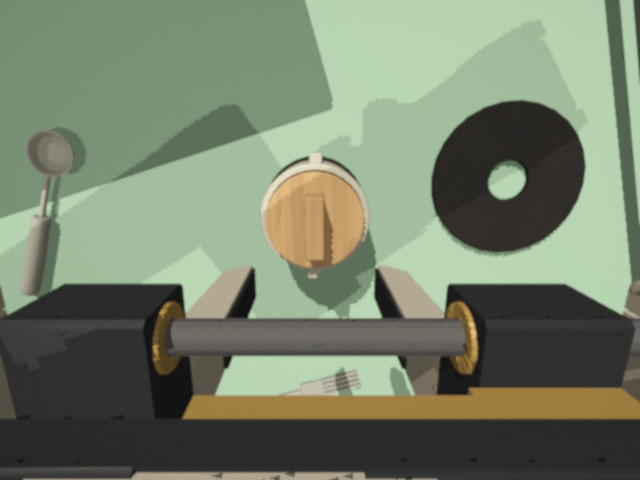

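The bar, from (314,197) to (314,262), lines up with both ribs at (315,156) and (313,275). It reads 73.4° against 71.9° for the ribs, and the gripper is clear.

```bash
python3 -c "
from cell import env
print(env.sign_off())"
```

```text
the job is handed in; nothing more can be done
None
```

The wide canister's lid is screwed down snug on its gasket, with the bar in line with the ribs to within about 1.5°. I turned it clockwise about 62°, let go, lifted clear and handed the job in at about 10 s of the 40 s.

- **Tightness:** The torque jumped by about 0.16 N m when the lid met the gasket, after about 50° of turning, and then rose at about 1 N m/rad as expected. That puts the squeeze at about 0.2 rad, short of the 0.24 where it would ease back and the 0.45 where it would be spoilt. The moment sensor had an offset of about 0.17 N m, so I judged by the changes rather than the raw values.
- **Alignment after release:** The wrist camera read the bar at about 73.4° and the ribs at about 72°, though the two rib readings differ by about 3°.
- **Tall canister:** I did not touch its lid, and it looked unchanged in the top view taken during the turning. I did not take another view of it after release.

No check failed.

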